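Snap the upper plate onto a test-tube rack

TASK

Pick up the loose red test-tube plate by its handle, set it over the four standoffs of the rack base, and press it down evenly, keeping it close to level, until it has clicked through at every corner and is held flat against all four shoulders. Feel your way: it takes a firm push to click, but never load the rack with more than about 40 N, and the glassware and other things on the bench must be left as they are. Let go of the plate at the end.

Things in the scene. Friction and masses are not known exactly. Their poses are not given: they have to be found in the camera images.
- plate: The rack's upper plate: red sheet 170 x 110 x 4 mm, about 0.45 kg, starting flat on the bench, handle up. Origin: centre of its underside; x along the 170 side, y along the 110, z up. Two rows of four 20 mm square tube openings (x = +-15, +-45, y = +-30) and at each corner (x = +-72, y = +-42) a 12 mm square hole for a standoff. Turned by 180 degrees it fits equally.
- handle (a point): Centre of the plate's handle bar, 46 mm above the plate's underside: a bar 70 long (along the plate's x), 12 wide (y), 12 high, on two posts at x = +-30, clear space beneath; its top is 52 mm above the underside.
- press0 (a point): Middle of the top face of the plate's end strip at x = +70 mm, y = 0, 4 mm above the underside. The strip is unbroken from x = 57 to 85, y = -35 to 35: a good place to press; the two standoff heads of this end come up through the holes 42 mm to either side.
- press1 (a point): The same on the other end strip, at x = -70 mm, y = 0.
- base: The rack's base, fixed to the bench: red slab 190 x 125 x 10 mm. Origin: its centre, on the bench; x along the 190 side, z up. Four legs (diameter 16), screwed in to an unknown height, stand at x = +-72, y = +-42, on rubber feet. Each ends in a rigid flat shoulder (diameter 24), 70 to 80 mm above the bench, all four equal, with a black springy washer and a white snap head. The plate belongs centred over the base, x axes parallel.
- frame (a joint): How far the four joined legs are pressed down into their rubber feet (m, 0 at rest): a load gauge, 0.1 mm for each 4 N, the plate's weight included. The feet are damaged above 1.0 mm (40 N).
- cushion0 (a joint): How far the springy washer on the shoulder at base x = +72, y = +42 is squeezed (m): 0 free, about 3 mm when the plate has clicked home there, 3.5 mm when hard down. The washer stands 3.5 mm above the shoulder and takes 8 to 10 N to squeeze flat. Let go before it clicks, and the plate springs back up.
- cushion1 (a joint): The same at base x = +72, y = -42. Snap head on each shoulder: a 9 x 9 mm neck (1.5 mm play in the hole), 15.5 mm high with a tapered tip; two spring barbs, to +x and -x, 16 mm across at 5.4 mm above the shoulder, narrowing upward.
- cushion2 (a joint): The same at base x = -72, y = +42. A plate just laid on the heads rests level with its underside 7 to 9 mm above the shoulders. Passing the barbs takes some 4 to 6 N a head; the click needs the sheet hard down on the shoulders: 18 to 26 N pressed on one end strip (two heads).
- cushion3 (a joint): The same at base x = -72, y = -42. An end that did not click can be pressed again, a little harder.
- hole0 (a point): Centre of the plate's corner hole at x = +72, y = +42 mm of the plate, at the level of its underside.
- hole1 (a point): Centre of the plate's corner hole at x = +72, y = -42 mm of the plate, at the level of its underside.
- hole2 (a point): Centre of the plate's corner hole at x = -72, y = +42 mm of the plate, at the level of its underside.
- hole3 (a point): Centre of the plate's corner hole at x = -72, y = -42 mm of the plate, at the level of its underside.
- cork: Bystander: a loose bottle cork lying on its side, diameter 24, length 40 mm. Origin at its underside. Leave it alone.
- beaker: Bystander: a glass beaker, diameter 64, height 85 mm. Origin at its underside. Leave it alone.
- wine: Bystander: a green wine bottle, diameter 74, height 240 mm. Origin at its underside. Leave it alone.
- reagent: Bystander: an amber jar with a black cap, diameter 70, height 120 mm. Origin at its underside. Leave it alone.
- marker: Bystander: a marker pen lying down, 135 long, 14 thick mm. Origin at its underside. Leave it alone.
- flask: Bystander: a stoppered conical glass flask, base diameter 76, height 155 mm. Origin at its underside. Leave it alone.
- wedge: Bystander: a black rubber block 50 x 35 x 20 mm. Origin at its underside. Leave it alone.
Mind the look-alikes: they are no part of the job. Of the things shaped like the base, the red one is meant. Leave any yellow look-alike of the plate alone.

How it is judged:
On the way:
1. the plate has been brought down over the four standoffs: centred over the base within 4 mm and 0.05 rad, underside below 93 mm (horizontal distance between plate and base below 0.004 m and angle between the x axis of plate and the x axis of base, either way round below 0.05 rad and z of each of hole0, hole1, hole2, hole3 in the frame of base below 0.093 m), for 0.2 s.
At the end, for the whole second after the job is handed in: The plate has clicked home on all four standoffs: all four springy washers stay squeezed by more than 2 mm with nobody pressing, the plate is centred on the base within 4 mm and 0.05 rad, and at rest (horizontal distance between plate and base below 0.004 m and angle between the x axis of plate and the x axis of base, either way round below 0.05 rad and value of joint each of cushion0, cushion1, cushion2, cushion3 above 0.002 m and linear speed of plate below 0.01 m/s); the robot touches nothing.
It fails at once if the rack's legs are loaded with more than 40 N (pressed down by 1.0 mm) (value of joint frame above 0.001 m).
It fails at once if the plate tips by more than 0.11 rad (about 6 degrees) while it is on the standoffs (horizontal distance between plate and base below 0.02 m and height (world z) of plate below 0.09 m and angle between plate's own z axis and vertical above 0.11 rad).
It fails at once if a bystander is moved by more than 30 mm or a standing one is knocked over (distance of any of cork, beaker, wine, reagent, marker, flask, wedge from where it was at the start of the episode above 0.03 m or angle between any of beaker, wine, reagent, flask's own z axis and vertical above 0.5 rad).
It also fails if it takes over 64 s, if anything falls off the work surface, if the arm or the gripper's body presses on something with over 40 N, if the wrist force passes 120 N, or if a joint passes its speed limit or range.

ROBOT

A 6-joint arm with a two-finger parallel gripper is mounted at the origin on the work surface. World frame = base frame: x ahead of the robot, y to its left, z up, the work surface at z = 0. Lengths are in m, angles in rad, forces in N, time in s.
With the tool pointing down it reaches from about 0.3 to 0.875 m from the base axis. Payload 6.4 kg.
Tool frame: the origin (TCP) lies where the fingers leave the gripper's body, on its centre line; the fingertips stand 73 mm ahead of it and the grasp point (between the pads) lies 54 mm ahead of it; z points along the fingers, y is the line along which they close (so a half turn about z gives the same grasp; the last joint's range is limited). The gripper opens to 85 mm and grips with 20 to 120 N. Pads are 22 mm wide; open, the fingers measure 114 mm over their backs; the gripper's body (76 mm by 85 mm) begins 54 mm behind the grasp point. The pads swing forward as they close: fully open they stand 13 mm farther back than shut.
Start: joints at [1.03, 0.181, 1.607, -0, 1.354, -0.206], TCP at [0.189, 0.543, 0.304] pointing down, gripper open.
Joint ranges: [-2.99, 2.99], [-0.89, 2.07], [0.3, 2.58], [-1.14, 4.28], [0, 2.63], [-3.12, 3.12]. Speed limits (rad/s): [2.57, 2.57, 3.01, 3.14, 3.14, 3.14].

INTERFACE

Orientations are given as a unit quaternion [w, x, y, z].
In Python, from bench import ctrl gives the robot as it stands.
- The arm moves only by the tool carry_out, never from a script. Its argument "steps" is one flat list of numbers, 7 for each row, row after row: the shift along the tool's x, y, z in m, then the turn, a rotation vector about the tool's x, y, z in rad, then the opening, from 0 (shut) to 1 (fully open). In form: [dx, dy, dz, wx, wy, wz, claw, dx, dy, dz, wx, wy, wz, claw, ...]. A call has 1 to 20 rows; each row is the pose to reach, as a shift and turn from the pose commanded when the call began, along the tool's axes at that moment; what a row does not reach only later rows make up. A row lasts 1/10 s, in which the tool goes at most 50 mm and 8.59 degrees, less where a joint would pass 70% of its speed; a pose out of reach is approached as far as the arm can. A call with a gripper value outside its range is refused whole. The fingers move at their own pace and stop on an object; the grip force is fixed at half the most. Time passes only in rows, so rows that repeat a pose let the fingers close. It gives the time, the measured TCP pose, the force, the opening and the grip force at its end, in the units of the state.
- ctrl.get_obs(): the state, without advancing time (a new reading comes with each control period).
- ctrl.camera(name): name is "side" or "top"; returns the picture (480x640x3 uint8, red, green, blue); there is no depth.
- ctrl.camera_params(name): a dict with "vertical_fov" (degrees; the focal length in pixels is half the picture's height over the tangent of half this angle, whatever the lens; pixels are square), "cx", "cy" (the principal point, pixels), "cam_to_world" (4x4, takes a point from camera to world coordinates). Camera axes: x right, y down, z forward; pixel columns grow to the right and rows downward; lengths in m; the calibration is good to about 2 mm. A picture is of the moment at which its call begins. camera_params takes no time and is no camera call.
- ctrl.hand_in(): hands the job in; it is judged then, once.
The state is a dict: "time_s": time; "q": joint angles; "dq": joint speeds; "joint_efforts": joint torques, N m; "eef_pos": TCP position; "eef_rot": TCP orientation; "wrist_force": force on the tool from outside, world axes, zero at the start; "torque": the same for the moment, N m; "opening": opening from 0.0 (shut) to 1.0 (fully open); "grasp_force": force on a finger pad.
Only numpy, scipy, OpenCV 4.12 (cv2) and the standard library are available. Lean on these libraries where they do the work, as an engineer would, in place of code of your own. Each camera call takes 0.05 s, during which the arm holds its last target. There are 200 camera calls.

## Working session

There is one attempt and no reset: what is moved stays moved. The work goes in short steps, Python scripts to look and compute and a tool call to move; the robot and the scene stay as the last step left them, time stands still between calls to the robot, and variables do not carry over. Pictures are saved under pics/ and viewed, at most 10 in all, crops included, and the job is handed in when it is done.

Besides the shell and the picture viewer there is one more tool, called after ">>>" in YAML: its name, and indented under it one key for each argument. carry_out: Moves the arm, as the interface text tells. Its arguments: {"type":"object","properties":{"steps":{"type":"array"}},"required":["steps"]}

```bash
ls; mkdir -p pics
python3 - <<'E'
from bench import ctrl
import cv2
for n in("top","side"):
    cv2.imwrite(f"pics/{n}0.png",ctrl.camera(n)[:,:,::-1]); print(n,ctrl.camera_params(n))
print(ctrl.get_obs())
E
```

```text
pics
top {'vertical_fov': 48.8839054517336, 'cx': 324.2433673346527, 'cy': 241.5993593781768, 'cam_to_world': array([[ 0.01723285, -0.98330189,  0.18116409,  0.32765905],
       [-0.99979224, -0.01891936, -0.00758525, -0.00784863],
       [ 0.0108861 , -0.18099574, -0.98342363,  1.28546264],
       [ 0.        ,  0.        ,  0.        ,  1.        ]])}
side {'vertical_fov': 47.52884898510061, 'cx': 313.8147148387141, 'cy': 230.30970998850577, 'cam_to_world': array([[ 0.61262865, -0.42537517,  0.6661397 , -0.37702338],
       [-0.79028139, -0.34236028,  0.50817788, -0.71505372],
       [ 0.01189352, -0.83776214, -0.5459058 ,  0.84720205],
       [ 0.        ,  0.        ,  0.        ,  1.        ]])}
{'time_s': 0.1, 'q': array([ 1.02969085e+00,  1.81448189e-01,  1.60791702e+00,  1.34764724e-05,
        1.35379857e+00, -2.06284389e-01]), 'dq': array([-0.00118245, -0.00216356, -0.00186225, -0.00097488,  0.0009511 ,
       -0.00090644]), 'joint_efforts': array([-1.29849377e-03, -4.45870936e+01, -3.52238882e+01, -2.90564076e-04,
        3.99188270e-03,  2.68014526e-05]), 'eef_pos': array([0.18871357, 0.54274104, 0.30308023]), 'eef_rot': array([-2.92900954e-04,  1.66631041e-01,  9.86019005e-01, -7.28945511e-04]), 'wrist_force': array([-0.14079609, -0.74034825,  0.01149651]), 'torque': array([ 0.01483123, -0.04443949,  0.03958884]), 'grasp_force': 0.0, 'opening': 0.9976990809991259}
```

View pics/top0.png

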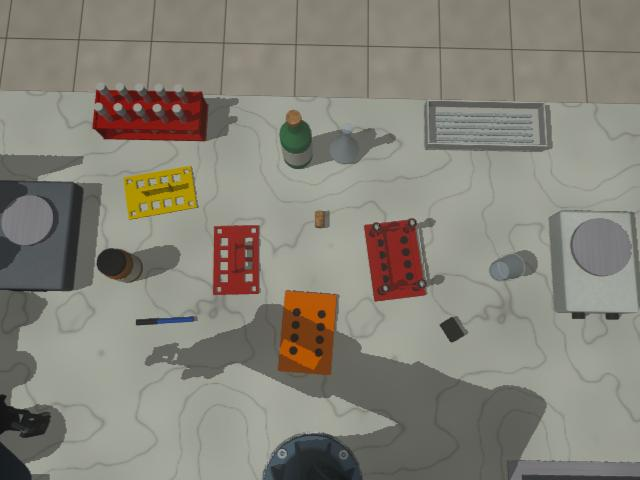

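View pics/side0.png

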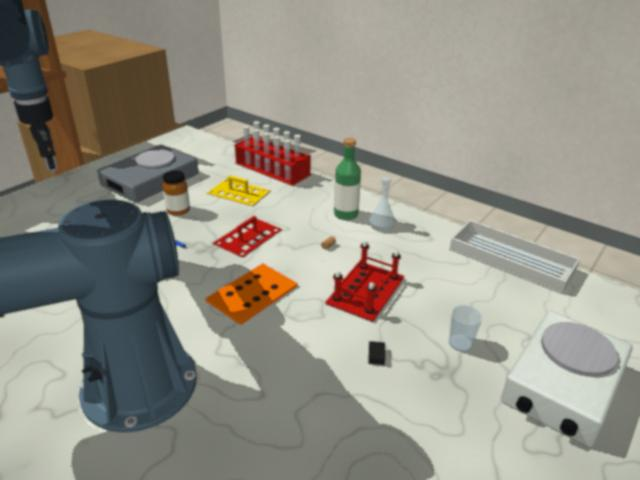

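The top view shows the plate near (237,260), the red base near (395,260) and an orange look-alike base at (308,332). I'll enlarge the plate and the base to measure them.

Run:
```python
import cv2,numpy as np
t=cv2.imread("pics/top0.png");s=cv2.imread("pics/side0.png")
def c(i,x,y,w,h,k): return cv2.resize(i[y:y+h,x:x+w],None,fx=k,fy=k,interpolation=cv2.INTER_CUBIC)
a=c(t,200,210,80,100,5);b=c(t,358,210,80,100,5)
cv2.imwrite("pics/crop_t.png",np.hstack([a,b]))
cv2.imwrite("pics/crop_s.png",c(s,320,235,100,90,6))
```

```text
(no output)
```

View pics/crop_t.png

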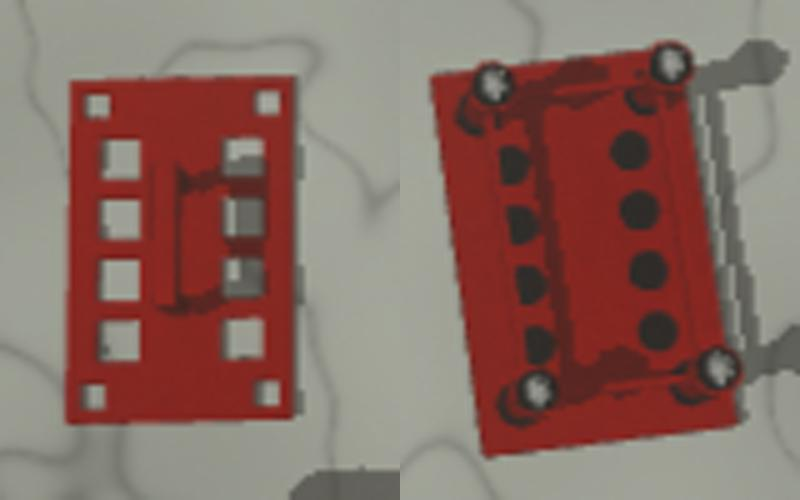

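View pics/crop_s.png

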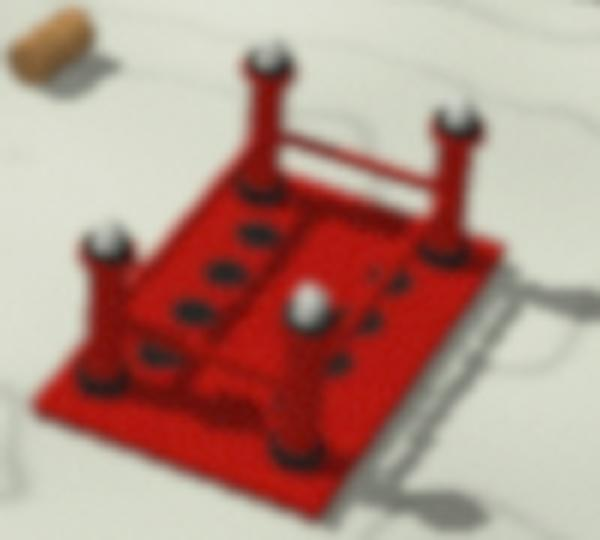

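Crops: the plate's corner holes are at crop (97,105), (268,102), (94,396) and (268,393). The heads are at (493,85), (670,63), (538,391) and (720,368), plus the side view's four heads. Next I'll refine by segmentation and fit the poses.

```bash
cat > h.py <<'E'
import numpy as np,cv2
from bench import ctrl
P={n:ctrl.camera_params(n) for n in("top","side")}
def proj(n,X):
    p=P[n];T=np.linalg.inv(p["cam_to_world"]);X=np.atleast_2d(X)@T[:3,:3].T+T[:3,3]
    f=240/np.tan(np.radians(p["vertical_fov"]/2))
    return X[:,:2]/X[:,2:]*f+[p["cx"],p["cy"]]
def place(x,y,a,L):
    c,s=np.cos(a),np.sin(a);return np.asarray(L)@np.array([[c,s,0],[-s,c,0],[0,0,1]])+[x,y,0]
def white(im,u,v,r,thr=110):
    "centroid of pixels weighted by whiteness near u,v (min channel above thr)"
    u0,v0=int(round(u)),int(round(v));w=im[v0-r:v0+r+1,u0-r:u0+r+1].min(2).astype(float)
    w=np.clip(w-thr,0,None);yy,xx=np.mgrid[-r:r+1,-r:r+1]
    return [u0+(w*xx).sum()/w.sum(),v0+(w*yy).sum()/w.sum()]
C=np.array([[72,42],[72,-42],[-72,42],[-72,-42]])/1e3
E
cat > fit.py <<'E'
from h import *
from scipy.optimize import least_squares as ls
t=cv2.imread("pics/top0.png");s=cv2.imread("pics/side0.png")
cr=lambda a,x,y,k:(np.array(a)+.5)/k-.5+[x,y]
# plate holes (order C: +x+y = up-left)
ph=cr([[97,105],[268,102],[94,396],[268,393]],200,210,5)
ph=np.array([white(t,u,v,4,60) for u,v in ph])
H=lambda z:np.c_[C,np.full(4,z)]
f=lambda q:(proj("top",place(*q,H(.002)))-ph).ravel()
r=ls(f,[.4,.2,0]);print("plate holes",r.x,r.fun.round(2))
# outline
red=((t[:,:,2].astype(int)-t[:,:,1])>60).astype(np.uint8)
n,l,st,ce=cv2.connectedComponentsWithStats(red);k=l[260,220]
cs,_=cv2.findContours((l==k).astype(np.uint8),0,1);box=cv2.boxPoints(cv2.minAreaRect(cs[0]))
O=np.array([[85,55,4],[85,-55,4],[-85,55,4],[-85,-55,4]])/1e3
g=lambda q:(lambda d:np.array([min(box-p,key=np.linalg.norm) for p in d]).ravel())(proj("top",place(*q,O)))
r=ls(g,r.x);print("plate outline",r.x,r.fun.round(2))
bt=cr([[93,85],[270,63],[138,391],[320,368]],358,210,5)
bs=cr([[268,60],[457,117],[108,243],[308,305]],320,235,6)
bt=np.array([white(t,u,v,3) for u,v in bt]);bs=np.array([white(s,u,v,4,130) for u,v in bs])
print(bt.round(1).tolist(),bs.round(1).tolist())
f1=lambda q:(proj("top",place(*q[:3],H(.085)))-bt).ravel()
f2=lambda q:(proj("side",place(*q[:3],H(q[3])))-bs).ravel()
r=ls(f1,[.4,-.2,.14]);print("base top",r.x,r.fun.round(2))
r=ls(f2,[.4,-.2,.14,.085]);print("base side",r.x,r.fun.round(2))
r=ls(lambda q:np.r_[(proj("top",place(*q[:3],H(q[3])))-bt).ravel(),f2(q)],[.4,-.2,.14,.085]);print("both",r.x,r.fun.round(2))
sl=cr([[30,76],[342,420],[85,457]],358,210,5);S=np.array([[95,62.5,10],[-95,-62.5,10],[-95,62.5,10]])/1e3
r=ls(lambda q:(proj("top",place(*q,S))-sl).ravel(),[.4,-.2,.14]);print("slab top",r.x,r.fun.round(2))
E
python3 fit.py
```

```text
plate holes [0.5161403  0.19756993 0.0429234 ] [ 0.05  0.1   0.06 -0.04  0.06  0.09 -0.17 -0.14]
plate outline [0.51599045 0.19992166 0.03926079] [-0.05 -0.57 -0.55  0.28  1.08 -0.33 -0.49  0.63]
[[376.1, 226.6], [411.8, 222.1], [384.9, 287.8], [421.3, 283.8]] [[363.5, 242.2], [396.0, 251.3], [337.9, 272.1], [370.8, 284.8]]
base top [ 0.5213147  -0.18874115  0.1384657 ] [ 0.02 -0.12  0.    0.27 -0.    0.12 -0.02 -0.26]
base side [ 0.5208227  -0.18948657  0.15036649  0.08806768] [ 0.45 -0.38 -0.35  0.43 -0.46  0.54  0.36 -0.58]
both [ 0.52124994 -0.18873687  0.14370424  0.08734221] [-0.02 -0.19 -0.    0.    0.3   0.12  0.33 -0.45  0.5  -0.32 -0.41  0.59
 -0.76  0.45 -0.09 -0.55]
slab top [ 0.52306431 -0.18965135  0.15178144] [-0.3  -0.32 -0.02  0.39  0.31 -0.08]
```

```bash
cat > mv.py <<'E'
import sys
from h import *
from scipy.spatial.transform import Rotation as R
def rel(pos,yaw):
    "shift and turn (tool axes) to TCP pos, pointing down, tool x heading yaw (world)"
    o=ctrl.get_obs();w,x,y,z=o["eef_rot"];r=R.from_quat([x,y,z,w])
    g=R.from_matrix(np.array([[np.cos(yaw),np.sin(yaw),0],[np.sin(yaw),-np.cos(yaw),0],[0,0,-1]]).T)
    return r.inv().apply(np.array(pos)-o["eef_pos"]).round(4).tolist(),(r.inv()*g).as_rotvec().round(4).tolist()
if __name__=="__main__":
    a=list(map(float,sys.argv[1:]))
    for i in range(0,len(a),4): print(rel(a[i:i+3],a[i+3]))
    o=ctrl.get_obs();print({k:np.round(o[k],4).tolist() for k in("time_s","eef_pos","eef_rot","q","wrist_force","torque","opening","grasp_force")})
E
python3 mv.py .516 .198 .303 3.183 .516 .198 .19 3.183
```

```text
([-0.4224, -0.218, 0.0003], [-0.0015, -0.0006, -0.3762])
([-0.4224, -0.2179, 0.1133], [-0.0015, -0.0006, -0.3762])
{'time_s': 0.1, 'eef_pos': [0.1887, 0.5427, 0.3031], 'eef_rot': [-0.0003, 0.1666, 0.986, -0.0007], 'q': [1.0297, 0.1814, 1.6079, 0.0, 1.3538, -0.2063], 'wrist_force': [-0.1408, -0.7403, 0.0115], 'torque': [0.0148, -0.0444, 0.0396], 'opening': 0.9977, 'grasp_force': 0.0}
```

>>> carry_out:
  steps: [-0.21,-0.109,0,0,0,-0.19,1,-0.422,-0.218,0,0,0,-0.376,1,-0.422,-0.218,0,0,0,-0.376,1,-0.422,-0.218,0,0,0,-0.376,1,-0.422,-0.218,0,0,0,-0.376,1,-0.422,-0.218,0,0,0,-0.376,1,-0.422,-0.218,0,0,0,-0.376,1,-0.422,-0.218,0,0,0,-0.376,1,-0.422,-0.218,0,0,0,-0.376,1,-0.422,-0.218,0,0,0,-0.376,1,-0.422,-0.218,0.05,0,0,-0.376,1,-0.422,-0.218,0.1,0,0,-0.376,1,-0.422,-0.218,0.113,0,0,-0.376,1,-0.422,-0.218,0.113,0,0,-0.376,1,-0.422,-0.218,0.113,0,0,-0.376,1]

```text
time_s: 1.6
eef_pos: [0.5168, 0.199, 0.1927]
eef_rot: [0.001, -0.021, 1.0, 0.0]
wrist_force: [0.0, -0.1, 0.1]
opening: 0.997
grasp_force: 0.0
```

```bash
python3 mv.py .516 .1985 .103 3.183
```

```text
([0.001, -0.0005, 0.0897], [0.0002, 0.0022, 0.0004])
{'time_s': 1.6, 'eef_pos': [0.5168, 0.199, 0.1927], 'eef_rot': [0.0011, -0.0209, 0.9998, 0.0001], 'q': [0.1532, 0.2596, 1.7544, 0.0, 1.1253, -1.4594], 'wrist_force': [0.0211, -0.1179, 0.0583], 'torque': [-0.0091, 0.0168, -0.0207], 'opening': 0.9975, 'grasp_force': 0.0}
```

>>> carry_out:
  steps: [0.001,0,0.045,0,0.002,0,1,0.001,0,0.08,0,0.002,0,1,0.001,0,0.091,0,0.002,0,1,0.001,0,0.091,0,0.002,0,1,0.001,0,0.091,0,0.002,0,0,0.001,0,0.091,0,0.002,0,0,0.001,0,0.091,0,0.002,0,0,0.001,0,0.091,0,0.002,0,0,0.001,0,0.091,0,0.002,0,0,0.001,0,0.091,0,0.002,0,0,0.001,0,0.091,0,0.002,0,0,0.001,0,0.091,0,0.002,0,0]

```text
time_s: 2.8
eef_pos: [0.5153, 0.1985, 0.1006]
eef_rot: [-0.001, -0.021, 1.0, -0.0]
wrist_force: [-1.1, -0.2, 5.8]
opening: 0.125
grasp_force: 59.4
```

```bash
python3 mv.py .516 .1985 .25 3.183
```

```text
([-0.0006, -0.0, -0.1494], [-0.0, -0.0012, -0.0002])
{'time_s': 2.8, 'eef_pos': [0.5153, 0.1985, 0.1006], 'eef_rot': [-0.0006, -0.0206, 0.9998, -0.0], 'q': [0.1527, 0.4028, 1.7909, 0.0001, 0.949, -1.4594], 'wrist_force': [-1.1415, -0.2368, 5.8409], 'torque': [-0.1328, 0.1713, 0.0146], 'opening': 0.1245, 'grasp_force': 59.4321}
```

>>> carry_out:
  steps: [0,0,-0.03,0,0,0,0,0,0,-0.07,0,0,0,0,0,0,-0.11,0,0,0,0,0,0,-0.15,0,0,0,0,0,0,-0.15,0,0,0,0]

```text
time_s: 3.3
eef_pos: [0.5178, 0.199, 0.2554]
eef_rot: [0.004, -0.021, 1.0, 0.001]
wrist_force: [0.8, -0.5, -4.3]
opening: 0.127
grasp_force: 59.8
```

```bash
python3 mv.py .521 -.189 .25 3.285
```

```text
([0.0128, -0.3879, 0.0048], [0.0008, 0.0077, -0.1021])
{'time_s': 3.3, 'eef_pos': [0.5178, 0.199, 0.2554], 'eef_rot': [0.0038, -0.0207, 0.9998, 0.0007], 'q': [0.1529, 0.1802, 1.7102, 0.0004, 1.2434, -1.4594], 'wrist_force': [0.7876, -0.5014, -4.2971], 'torque': [0.0008, -0.1022, 0.0432], 'opening': 0.1274, 'grasp_force': 59.834}
```

>>> carry_out:
  steps: [0,-0.03,0,0,0,-0.01,0,0.002,-0.07,0,0,0,-0.02,0,0.004,-0.115,0,0,0,-0.03,0,0.006,-0.16,0,0,0,-0.04,0,0.007,-0.205,0,0,0,-0.05,0,0.008,-0.25,0,0,0,-0.06,0,0.009,-0.295,0,0,0,-0.07,0,0.01,-0.33,0,0,0,-0.08,0,0.011,-0.36,0,0,0,-0.09,0,0.012,-0.38,0,0,0,-0.1,0,0.012,-0.388,0,0,0,-0.102,0,0.012,-0.388,0,0,0,-0.102,0,0.012,-0.388,0,0,0,-0.102,0,0.012,-0.388,0,0,0,-0.102,0]

```text
time_s: 4.7
eef_pos: [0.519, -0.1883, 0.2493]
eef_rot: [-0.001, -0.072, 0.997, 0.001]
wrist_force: [-0.1, 0.1, -6.2]
opening: 0.123
grasp_force: 59.8
```

```bash
python3 - <<'E'
from h import *
ims={n:ctrl.camera(n)[:,:,::-1] for n in("top","side")}
for n in ims: cv2.imwrite(f"pics/{n}1.png",ims[n])
def c(i,x,y,w,h,k): return cv2.resize(i[y:y+h,x:x+w],None,fx=k,fy=k,interpolation=cv2.INTER_CUBIC)
cv2.imwrite("pics/crop1.png",np.hstack([c(ims["top"],350,200,100,120,4),c(ims["side"],320,200,100,120,4)]))
E
python3 mv.py .521 -.189 .25 3.285
```

```text
([-0.0017, -0.0007, -0.0002], [0.0006, -0.0022, 0.0012])
{'time_s': 4.8, 'eef_pos': [0.5192, -0.1885, 0.2498], 'eef_rot': [-0.0011, -0.0722, 0.9974, 0.0002], 'q': [-0.5628, 0.1867, 1.7147, -0.001, 1.2422, -2.2778], 'wrist_force': [0.156, 0.0977, -5.1906], 'torque': [0.0653, -0.0571, -0.0233], 'opening': 0.1267, 'grasp_force': 59.8373}
```

View pics/crop1.png

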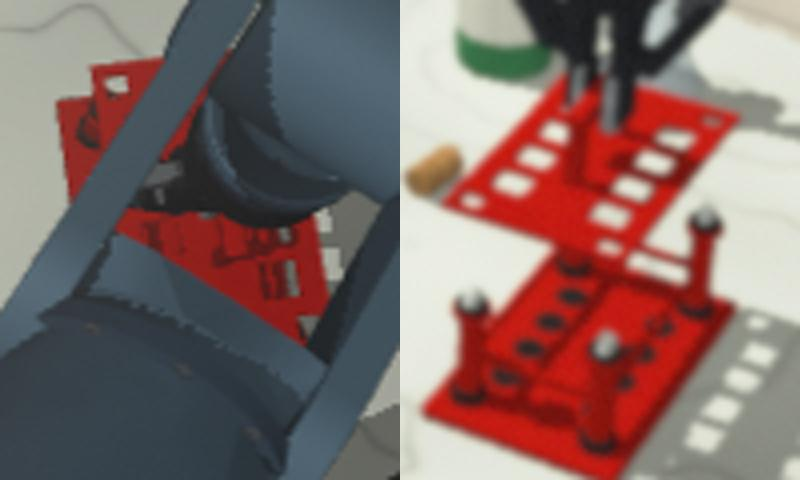

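The side panel shows the plate level over the base. Three corner holes, at panel (312,121), (72,201) and (209,248), and seven tube openings are visible, so I'll fit the plate pose from those.

```bash
cat > fit2.py <<'E'
from h import *
from scipy.optimize import least_squares as ls
s=cv2.imread("pics/side1.png")
px=np.array([[312,121],[72,201],[209,248],[114,183],[136,157],[156,132],[210,215],[232,186],[254,160],[277,138]])
L=np.array([[72,-42],[-72,42],[-72,-42],[-45,30],[-15,30],[15,30],[-45,-30],[-15,-30],[15,-30],[45,-30]])/1e3
px=(px+.5)/4-.5+[320,200]
pw=np.array([white(s,u,v,3 if i<3 else 4,70) for i,(u,v) in enumerate(px)])
for nm,p in(("hand",px),("white",pw)):
    r=ls(lambda q:(proj("side",place(*q[:3],np.c_[L,np.full(10,q[3])]))-p).ravel(),[.52,-.19,.14,.15],loss="soft_l1",f_scale=.3)
    print(nm,r.x,(r.fun).round(2))
    r=ls(lambda q:(proj("side",place(*q[:3],np.c_[L,np.full(10,.1518)]))-p).ravel(),[.52,-.19,.14],loss="soft_l1",f_scale=.3)
    print(nm,"zfix",r.x)
E
python3 fit2.py
```

```text
hand [ 0.51794056 -0.18914275  0.14156878  0.15279174] [ 0.01 -0.03 -0.2  -0.11  0.16 -0.4  -0.38 -0.    0.03  0.06  0.73  0.09
  0.05 -0.08  0.14  0.46  0.03  0.49 -0.52 -0.26]
hand zfix [ 0.51920817 -0.1884161   0.14124961]
white [ 0.51341505 -0.19220475  0.13823289  0.15623417] [-1.27  0.37 -0.1  -0.31  0.19 -0.05 -0.2   0.1  -0.11 -0.02  1.21 -0.11
  0.07  0.08 -0.05  0.2   0.25  0.08  0.   -0.5 ]
white zfix [ 0.51897769 -0.18895472  0.1365636 ]
```

>>> carry_out:
  steps: [-0.0018,-0.0006,0.02,0,-0.002,0,0,-0.0018,-0.0006,0.04,0,-0.002,0,0,-0.0018,-0.0006,0.05,0,-0.002,0,0,-0.0018,-0.0006,0.05,0,-0.002,0,0,-0.0018,-0.0006,0.05,0,-0.002,0,0,-0.0018,-0.0006,0.05,0,-0.002,0,0]

```text
time_s: 5.4
eef_pos: [0.5216, -0.1903, 0.2012]
eef_rot: [0.001, -0.072, 0.997, -0.001]
wrist_force: [0.1, 0.3, -5.7]
opening: 0.127
grasp_force: 59.8
```

```bash
python3 - <<'E'
from h import *
im=ctrl.camera("side")[:,:,::-1];cv2.imwrite("pics/side2.png",im)
t=ctrl.camera("top")[:,:,::-1];cv2.imwrite("pics/top2.png",t)
def c(i,x,y,w,h,k): return cv2.resize(i[y:y+h,x:x+w],None,fx=k,fy=k,interpolation=cv2.INTER_CUBIC)
cv2.imwrite("pics/crop2.png",np.hstack([c(t,350,200,70,100,5),c(im,325,225,90,100,5)]))
E
python3 mv.py .521 -.189 .2 3.285
```

```text
([0.0003, 0.0014, 0.0011], [-0.0011, 0.0016, -0.0002])
{'time_s': 5.5, 'eef_pos': [0.5215, -0.1903, 0.2011], 'eef_rot': [0.0008, -0.0716, 0.9974, -0.0005], 'q': [-0.5638, 0.251, 1.7458, 0.0002, 1.1428, -2.2779], 'wrist_force': [0.42, 0.6662, -5.3862], 'torque': [0.0104, -0.0601, 0.0038], 'opening': 0.1266, 'grasp_force': 59.7785}
```

View pics/crop2.png

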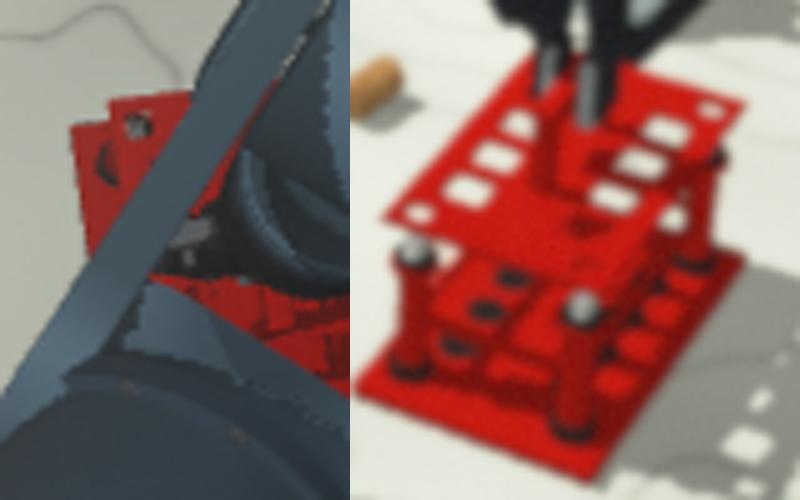

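The top panel shows a head centred in the +x+y hole at crop (138,125), and the side panel shows the plate level above the heads. I'll correct y slightly and go down slowly.

>>> carry_out:
  steps: [0.0002,0.0013,0.002,0,0.001,0,0,0.0002,0.0013,0.004,0,0.001,0,0,0.0002,0.0013,0.006,0,0.001,0,0,0.0002,0.0013,0.008,0,0.001,0,0,0.0002,0.0013,0.01,0,0.001,0,0,0.0002,0.0013,0.012,0,0.001,0,0,0.0002,0.0013,0.012,0,0.001,0,0]

```text
time_s: 6.2
eef_pos: [0.5204, -0.1888, 0.1875]
eef_rot: [-0.001, -0.071, 0.997, 0.0]
wrist_force: [0.8, -0.4, -6.7]
opening: 0.128
grasp_force: 59.8
```

```bash
python3 mv.py .521 -.189 .185 3.285
```

```text
([-0.0005, -0.0003, 0.0025], [0.0003, -0.0013, -0.0003])
{'time_s': 6.2, 'eef_pos': [0.5204, -0.1888, 0.1875], 'eef_rot': [-0.0007, -0.0715, 0.9974, 0.0001], 'q': [-0.5621, 0.2682, 1.7557, -0.0007, 1.1189, -2.2757], 'wrist_force': [0.7515, -0.3517, -6.7371], 'torque': [-0.1299, 0.001, -0.0298], 'opening': 0.1276, 'grasp_force': 59.8059}
```

>>> carry_out:
  steps: [-0.0004,0,0.001,0,0,0,0,-0.0004,0,0.002,0,0,0,0,-0.0004,0,0.003,0,0,0,0,-0.0004,0,0.003,0,0,0,0]

```text
time_s: 6.6
eef_pos: [0.5213, -0.1887, 0.1851]
eef_rot: [-0.0, -0.072, 0.997, -0.0]
wrist_force: [1.1, 0.1, -5.4]
opening: 0.123
grasp_force: 59.9
```

>>> carry_out:
  steps: [0,0,0.001,0,0,0,0,0,0,0.002,0,0,0,0,0,0,0.002,0,0,0,0]

```text
time_s: 6.9
eef_pos: [0.5214, -0.1889, 0.1837]
eef_rot: [0.0, -0.072, 0.997, -0.0]
wrist_force: [0.9, 0.8, 0.9]
opening: 0.124
grasp_force: 60.8
```

>>> carry_out:
  steps: [0,0,0.0005,0,0,0,0,0,0,0.001,0,0,0,0,0,0,0.001,0,0,0,0]

```text
time_s: 7.2
eef_pos: [0.5213, -0.189, 0.1825]
eef_rot: [0.0, -0.072, 0.997, -0.0]
wrist_force: [0.8, -1.2, 3.2]
opening: 0.128
grasp_force: 61.1
```

```bash
python3 - <<'E'
from h import *
im=ctrl.camera("side")[:,:,::-1];cv2.imwrite("pics/side3.png",im)
t=ctrl.camera("top")[:,:,::-1];cv2.imwrite("pics/top3.png",t)
def c(i,x,y,w,h,k): return cv2.resize(i[y:y+h,x:x+w],None,fx=k,fy=k,interpolation=cv2.INTER_CUBIC)
cv2.imwrite("pics/crop3.png",np.hstack([c(t,355,205,50,90,6),c(im,330,230,80,90,6)]))
E
python3 mv.py .521 -.189 .183 3.285
```

```text
([0.0003, 0.0001, -0.0006], [-0.0008, 0.0001, -0.0002])
{'time_s': 7.3, 'eef_pos': [0.5213, -0.189, 0.1824], 'eef_rot': [0.0001, -0.0715, 0.9974, -0.0004], 'q': [-0.5616, 0.2765, 1.7573, -0.0007, 1.1073, -2.2753], 'wrist_force': [0.3453, -0.9783, 4.7869], 'torque': [-0.1351, -0.2003, -0.032], 'opening': 0.1281, 'grasp_force': 61.1906}
```

View pics/crop3.png

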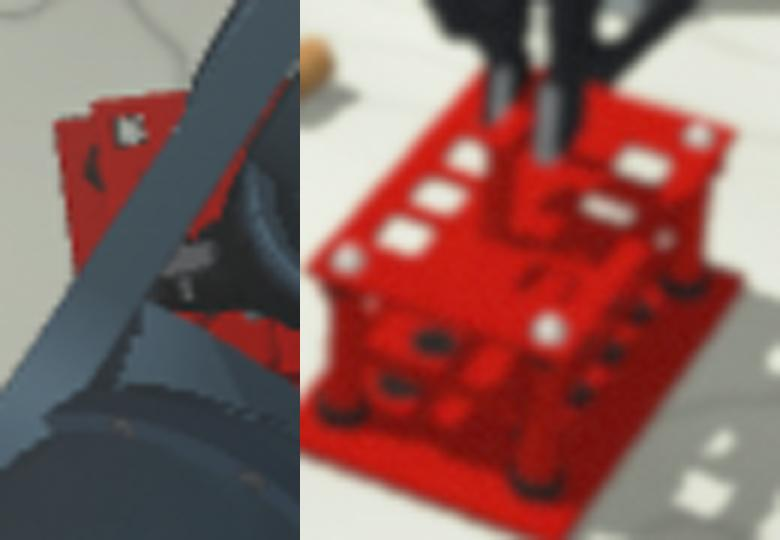

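The side panel shows white heads coming up through three corner holes, (347,258), (698,135) and (548,328). The fourth is visible through its hole in the top panel at (130,130). I'll release and back off.

>>> carry_out:
  steps: [0,0,-0.0005,0,0,0,0,0,0,-0.0005,0,0,0,1,0,0,-0.0005,0,0,0,1,0,0,-0.0005,0,0,0,1,0,0,-0.0005,0,0,0,1,0,0,-0.0005,0,0,0,1,0,0,-0.02,0,0,0,1,0,0,-0.05,0,0,0,1,0,0,-0.065,0,0,0,1,0,0,-0.065,0,0,0,0,0,0,-0.065,0,0,0,0]

```text
time_s: 8.4
eef_pos: [0.5208, -0.1886, 0.2464]
eef_rot: [-0.001, -0.072, 0.997, 0.0]
wrist_force: [-0.1, -0.1, 0.0]
opening: 0.692
grasp_force: 0.0
```

```bash
python3 mv.py .5906 -.1792 .23 3.285 .5906 -.1792 .168 3.285
```

```text
([-0.0704, -0.0007, 0.0163], [0.0003, -0.0011, -0.0002])
([-0.0705, -0.0007, 0.0783], [0.0003, -0.0011, -0.0002])
{'time_s': 8.4, 'eef_pos': [0.5208, -0.1886, 0.2464], 'eef_rot': [-0.0005, -0.0715, 0.9974, 0.0001], 'q': [-0.5615, 0.1932, 1.7144, -0.0005, 1.235, -2.2753], 'wrist_force': [-0.0948, -0.116, 0.0196], 'torque': [-0.004, -0.0215, -0.0282], 'opening': 0.6921, 'grasp_force': 0.0}
```

>>> carry_out:
  steps: [-0.035,0,0,0,0,0,0,-0.0705,-0.0007,0,0,0,0,0,-0.0705,-0.0007,0,0,0,0,0,-0.0705,-0.0007,0.03,0,0,0,0,-0.0705,-0.0007,0.06,0,0,0,0,-0.0705,-0.0007,0.078,0,0,0,0,-0.0705,-0.0007,0.078,0,0,0,0,-0.0705,-0.0007,0.078,0,0,0,0]

```text
time_s: 9.2
eef_pos: [0.59, -0.1791, 0.1679]
eef_rot: [-0.001, -0.071, 0.997, 0.001]
wrist_force: [1.0, -0.2, 1.0]
opening: 0.003
grasp_force: 0.0
```

```bash
python3 - <<'E'
from h import *
im=ctrl.camera("side")[:,:,::-1];cv2.imwrite("pics/side4.png",im)
t=ctrl.camera("top")[:,:,::-1]
def c(i,x,y,w,h,k): return cv2.resize(i[y:y+h,x:x+w],None,fx=k,fy=k,interpolation=cv2.INTER_CUBIC)
cv2.imwrite("pics/crop4.png",np.hstack([c(t,355,205,50,90,6),c(im,330,230,80,90,6)]))
E
python3 mv.py .5906 -.1792 .168 3.285
```

```text
([0.0005, 0.0005, 0.0019], [-0.0008, 0.0003, -0.0003])
{'time_s': 9.3, 'eef_pos': [0.5912, -0.1797, 0.1699], 'eef_rot': [0.0002, -0.0715, 0.9974, -0.0004], 'q': [-0.4867, 0.4185, 1.5948, -0.0005, 1.1277, -2.2003], 'wrist_force': [-0.2936, -0.4462, -0.398], 'torque': [0.0008, -0.0274, 0.0294], 'opening': -0.0023, 'grasp_force': 0.0}
```

View pics/crop4.png

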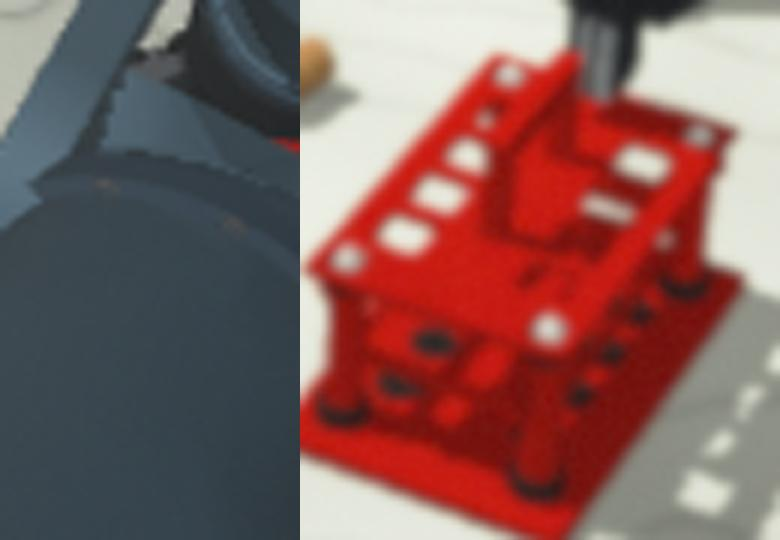

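All four heads stand in their holes at (510,75), (698,135), (347,258) and (548,328). The plate is level, and the closed fingertips are over the +x strip. Now I'll feel downward.

>>> carry_out:
  steps: [0,0,0.002,0,0,0,0,0,0,0.004,0,0,0,0,0,0,0.006,0,0,0,0,0,0,0.008,0,0,0,0,0,0,0.0095,0,0,0,0,0,0,0.0095,0,0,0,0]

```text
time_s: 9.9
eef_pos: [0.5907, -0.1793, 0.1591]
eef_rot: [-0.001, -0.072, 0.997, 0.0]
wrist_force: [0.1, -0.2, 0.3]
opening: -0.001
grasp_force: 0.0
```

>>> carry_out:
  steps: [0,0,0.0005,0,0,0,0,0,0,0.001,0,0,0,0,0,0,0.0015,0,0,0,0,0,0,0.0015,0,0,0,0]

```text
time_s: 10.3
eef_pos: [0.5909, -0.1794, 0.1582]
eef_rot: [-0.0, -0.072, 0.997, -0.0]
wrist_force: [-0.2, 0.2, 2.5]
opening: -0.002
grasp_force: 1.4
```

Contact. I'll carry on in small steps.

>>> carry_out:
  steps: [0,0,0.0005,0,0,0,0,0,0,0.001,0,0,0,0,0,0,0.0015,0,0,0,0,0,0,0.0015,0,0,0,0]

```text
time_s: 10.7
eef_pos: [0.5906, -0.1792, 0.156]
eef_rot: [-0.001, -0.072, 0.997, 0.0]
wrist_force: [-0.5, -0.3, 0.6]
opening: -0.001
grasp_force: 0.0
```

>>> carry_out:
  steps: [0,0,0.0005,0,0,0,0,0,0,0.001,0,0,0,0,0,0,0.0015,0,0,0,0,0,0,0.0015,0,0,0,0]

```text
time_s: 11.1
eef_pos: [0.5907, -0.1793, 0.1552]
eef_rot: [-0.001, -0.072, 0.997, 0.0]
wrist_force: [-2.5, 1.3, 4.4]
opening: -0.0
grasp_force: 2.4
```

>>> carry_out:
  steps: [0,0,0.0005,0,0,0,0,0,0,0.001,0,0,0,0,0,0,0.001,0,0,0,0]

```text
time_s: 11.4
eef_pos: [0.5908, -0.1792, 0.1545]
eef_rot: [-0.001, -0.072, 0.997, 0.0]
wrist_force: [-2.8, 1.2, 7.6]
opening: 0.001
grasp_force: 3.6
```

>>> carry_out:
  steps: [0,0,0.0005,0,0,0,0,0,0,0.001,0,0,0,0,0,0,0.001,0,0,0,0]

```text
time_s: 11.7
eef_pos: [0.5908, -0.1793, 0.1539]
eef_rot: [-0.001, -0.072, 0.997, 0.0]
wrist_force: [-4.3, 2.4, 8.4]
opening: 0.0
grasp_force: 4.6
```

>>> carry_out:
  steps: [0,0,0.0005,0,0,0,0,0,0,0.001,0,0,0,0,0,0,0.001,0,0,0,0]

```text
time_s: 12.0
eef_pos: [0.5908, -0.1793, 0.1531]
eef_rot: [-0.0, -0.072, 0.997, 0.0]
wrist_force: [-5.3, 2.0, 10.8]
opening: -0.003
grasp_force: 5.1
```

>>> carry_out:
  steps: [0,0,0.0005,0,0,0,0,0,0,0.001,0,0,0,0,0,0,0.001,0,0,0,0]

```text
time_s: 12.3
eef_pos: [0.5909, -0.1793, 0.1526]
eef_rot: [-0.001, -0.072, 0.997, -0.0]
wrist_force: [-6.1, 1.9, 14.5]
opening: -0.001
grasp_force: 7.0
```

>>> carry_out:
  steps: [0,0,0.0005,0,0,0,0,0,0,0.0005,0,0,0,0]

```text
time_s: 12.5
eef_pos: [0.5909, -0.1793, 0.1525]
eef_rot: [-0.001, -0.072, 0.997, -0.0]
wrist_force: [-6.3, 2.9, 16.9]
opening: 0.002
grasp_force: 8.3
```

>>> carry_out:
  steps: [0,0,0.0005,0,0,0,0,0,0,0.0005,0,0,0,0]

```text
time_s: 12.7
eef_pos: [0.5909, -0.1793, 0.1524]
eef_rot: [-0.001, -0.072, 0.997, -0.0]
wrist_force: [-8.0, 4.1, 20.9]
opening: -0.001
grasp_force: 9.5
```

>>> carry_out:
  steps: [0,0,0.0003,0,0,0,0,0,0,0.0003,0,0,0,0]

```text
time_s: 12.9
eef_pos: [0.5909, -0.1793, 0.1523]
eef_rot: [-0.001, -0.072, 0.997, -0.0]
wrist_force: [-8.7, 3.3, 20.6]
opening: -0.004
grasp_force: 10.3
```

>>> carry_out:
  steps: [0,0,0.0003,0,0,0,0,0,0,0.0003,0,0,0,0]

```text
time_s: 13.1
eef_pos: [0.5909, -0.1793, 0.1523]
eef_rot: [-0.001, -0.072, 0.997, -0.0]
wrist_force: [-9.8, 3.6, 23.0]
opening: -0.0
grasp_force: 11.1
```

>>> carry_out:
  steps: [0,0,0.0003,0,0,0,0,0,0,0.0003,0,0,0,0]

```text
time_s: 13.3
eef_pos: [0.5909, -0.1793, 0.1522]
eef_rot: [-0.001, -0.072, 0.997, -0.0]
wrist_force: [-11.2, 3.9, 24.2]
opening: -0.001
grasp_force: 11.8
```

>>> carry_out:
  steps: [0,0,0.0003,0,0,0,0,0,0,0.0003,0,0,0,0]

```text
time_s: 13.5
eef_pos: [0.5909, -0.1793, 0.152]
eef_rot: [-0.001, -0.072, 0.997, -0.0]
wrist_force: [-10.8, 4.6, 21.3]
opening: -0.006
grasp_force: 10.4
```

>>> carry_out:
  steps: [0,0,0.0003,0,0,0,0,0,0,0.0003,0,0,0,0]

```text
time_s: 13.7
eef_pos: [0.5908, -0.1793, 0.1518]
eef_rot: [-0.001, -0.072, 0.997, -0.0]
wrist_force: [-12.4, 4.6, 26.2]
opening: -0.002
grasp_force: 12.8
```

>>> carry_out:
  steps: [0,0,0.0003,0,0,0,0,0,0,0.0003,0,0,0,0]

```text
time_s: 13.9
eef_pos: [0.5909, -0.1793, 0.1517]
eef_rot: [-0.001, -0.072, 0.997, -0.0]
wrist_force: [-12.4, 4.9, 27.4]
opening: -0.002
grasp_force: 13.6
```

>>> carry_out:
  steps: [0,0,-0.001,0,0,0,0,0,0,-0.002,0,0,0,0,0,0,-0.002,0,0,0,0]

```text
time_s: 14.2
eef_pos: [0.5908, -0.1793, 0.1522]
eef_rot: [-0.001, -0.072, 0.997, -0.0]
wrist_force: [-6.9, 2.9, 16.9]
opening: 0.002
grasp_force: 8.2
```

>>> carry_out:
  steps: [0,0,-0.001,0,0,0,0,0,0,-0.0015,0,0,0,0,0,0,-0.0015,0,0,0,0]

```text
time_s: 14.5
eef_pos: [0.5908, -0.1793, 0.1524]
eef_rot: [-0.001, -0.072, 0.997, -0.0]
wrist_force: [-3.3, 2.1, 9.2]
opening: -0.005
grasp_force: 4.2
```

>>> carry_out:
  steps: [0,0,-0.001,0,0,0,0,0,0,-0.001,0,0,0,0]

```text
time_s: 14.7
eef_pos: [0.5909, -0.1794, 0.1527]
eef_rot: [-0.0, -0.072, 0.997, -0.0]
wrist_force: [-0.7, 0.2, 2.8]
opening: -0.001
grasp_force: 1.7
```

The force is gone within 1 mm of the bottom, so this end has clicked. Next, the other end.

>>> carry_out:
  steps: [0,0,-0.03,0,0,0,0,0,0,-0.075,0,0,0,0,0,0,-0.075,0,0,0,0,0.04,0,-0.075,0,0,0,0,0.085,0,-0.075,0,0,0,0,0.13,0,-0.075,0,0,0,0,0.14,0,-0.075,0,0,0,0,0.14,0,-0.075,0,0,0,0,0.14,0,-0.075,0,0,0,0]

```text
time_s: 15.6
eef_pos: [0.4532, -0.1997, 0.2281]
eef_rot: [0.0, -0.071, 0.997, -0.0]
wrist_force: [0.8, 0.5, -0.4]
opening: -0.0
grasp_force: 0.0
```

```bash
python3 mv.py .452 -.1988 .162 3.285
```

```text
([0.0011, 0.0011, 0.0661], [-0.0008, 0.0006, -0.0007])
{'time_s': 15.6, 'eef_pos': [0.4532, -0.1997, 0.2281], 'eef_rot': [0.0003, -0.0713, 0.9975, -0.0004], 'q': [-0.6551, 0.0869, 1.8759, -0.0002, 1.1778, -2.3685], 'wrist_force': [0.7972, 0.5344, -0.3942], 'torque': [0.0127, -0.0354, -0.0136], 'opening': -0.0001, 'grasp_force': 0.0}
```

>>> carry_out:
  steps: [0.001,0.001,0.03,0,0,0,0,0.001,0.001,0.055,0,0,0,0,0.001,0.001,0.064,0,0,0,0,0.001,0.001,0.066,0,0,0,0,0.001,0.001,0.066,0,0,0,0,0.001,0.001,0.066,0,0,0,0]

```text
time_s: 16.2
eef_pos: [0.4521, -0.1989, 0.1628]
eef_rot: [0.0, -0.072, 0.997, -0.001]
wrist_force: [-0.4, 0.8, -0.4]
opening: 0.005
grasp_force: 0.0
```

>>> carry_out:
  steps: [0,0,0.001,0,0,0,0,0,0,0.002,0,0,0,0,0,0,0.003,0,0,0,0,0,0,0.004,0,0,0,0,0,0,0.004,0,0,0,0]

```text
time_s: 16.7
eef_pos: [0.451, -0.1984, 0.1576]
eef_rot: [-0.001, -0.072, 0.997, 0.0]
wrist_force: [0.2, -0.2, 0.4]
opening: -0.004
grasp_force: 0.0
```

>>> carry_out:
  steps: [0,0,0.0005,0,0,0,0,0,0,0.001,0,0,0,0,0,0,0.0015,0,0,0,0,0,0,0.0015,0,0,0,0]

```text
time_s: 17.1
eef_pos: [0.451, -0.1984, 0.1561]
eef_rot: [-0.001, -0.072, 0.997, 0.0]
wrist_force: [0.5, -0.1, -0.9]
opening: -0.0
grasp_force: 0.0
```

>>> carry_out:
  steps: [0,0,0.0005,0,0,0,0,0,0,0.001,0,0,0,0,0,0,0.0015,0,0,0,0,0,0,0.0015,0,0,0,0]

```text
time_s: 17.5
eef_pos: [0.4511, -0.1985, 0.1549]
eef_rot: [-0.0, -0.072, 0.997, 0.0]
wrist_force: [-1.5, 0.2, 2.8]
opening: 0.0
grasp_force: 1.5
```

>>> carry_out:
  steps: [0,0,0.0005,0,0,0,0,0,0,0.001,0,0,0,0,0,0,0.001,0,0,0,0]

```text
time_s: 17.8
eef_pos: [0.4511, -0.1985, 0.154]
eef_rot: [-0.0, -0.072, 0.997, -0.0]
wrist_force: [-1.2, 0.4, 4.5]
opening: -0.0
grasp_force: 2.4
```

>>> carry_out:
  steps: [0,0,0.0005,0,0,0,0,0,0,0.001,0,0,0,0,0,0,0.001,0,0,0,0]

```text
time_s: 18.1
eef_pos: [0.4511, -0.1985, 0.1531]
eef_rot: [-0.001, -0.072, 0.997, -0.0]
wrist_force: [-2.6, 0.8, 6.9]
opening: 0.0
grasp_force: 3.3
```

>>> carry_out:
  steps: [0,0,0.0005,0,0,0,0,0,0,0.001,0,0,0,0,0,0,0.001,0,0,0,0]

```text
time_s: 18.4
eef_pos: [0.4511, -0.1985, 0.1523]
eef_rot: [-0.001, -0.072, 0.997, -0.0]
wrist_force: [-3.3, 1.9, 9.7]
opening: -0.003
grasp_force: 4.5
```

>>> carry_out:
  steps: [0,0,0.0005,0,0,0,0,0,0,0.001,0,0,0,0,0,0,0.001,0,0,0,0]

```text
time_s: 18.7
eef_pos: [0.4511, -0.1985, 0.152]
eef_rot: [-0.001, -0.072, 0.997, 0.0]
wrist_force: [-6.6, 4.5, 15.3]
opening: -0.002
grasp_force: 7.8
```

>>> carry_out:
  steps: [0,0,0.0005,0,0,0,0,0,0,0.0005,0,0,0,0]

```text
time_s: 18.9
eef_pos: [0.4511, -0.1985, 0.1518]
eef_rot: [-0.001, -0.072, 0.997, 0.0]
wrist_force: [-7.9, 4.8, 19.7]
opening: -0.0
grasp_force: 9.7
```

>>> carry_out:
  steps: [0,0,0.0005,0,0,0,0,0,0,0.0005,0,0,0,0]

```text
time_s: 19.1
eef_pos: [0.4512, -0.1985, 0.1518]
eef_rot: [-0.001, -0.072, 0.997, -0.0]
wrist_force: [-8.4, 5.3, 23.2]
opening: -0.002
grasp_force: 11.6
```

>>> carry_out:
  steps: [0,0,0.0003,0,0,0,0,0,0,0.0003,0,0,0,0]

```text
time_s: 19.3
eef_pos: [0.4512, -0.1985, 0.1517]
eef_rot: [-0.001, -0.072, 0.997, -0.0]
wrist_force: [-9.1, 5.6, 25.5]
opening: 0.001
grasp_force: 12.8
```

>>> carry_out:
  steps: [0,0,0.0003,0,0,0,0,0,0,0.0003,0,0,0,0]

```text
time_s: 19.5
eef_pos: [0.4512, -0.1986, 0.1516]
eef_rot: [-0.001, -0.072, 0.997, -0.0]
wrist_force: [-10.1, 6.7, 28.6]
opening: 0.002
grasp_force: 13.9
```

>>> carry_out:
  steps: [0,0,0.0001,0,0,0,0,0,0,0.0001,0,0,0,0]

```text
time_s: 19.7
eef_pos: [0.4512, -0.1985, 0.1515]
eef_rot: [-0.001, -0.072, 0.997, -0.0]
wrist_force: [-10.3, 6.1, 28.7]
opening: -0.001
grasp_force: 14.3
```

Now back off and watch where the force vanishes.

>>> carry_out:
  steps: [0,0,-0.001,0,0,0,0,0,0,-0.002,0,0,0,0,0,0,-0.002,0,0,0,0]

```text
time_s: 20.0
eef_pos: [0.4511, -0.1985, 0.152]
eef_rot: [-0.001, -0.072, 0.997, -0.0]
wrist_force: [-5.5, 2.4, 13.6]
opening: 0.001
grasp_force: 6.5
```

>>> carry_out:
  steps: [0,0,-0.001,0,0,0,0,0,0,-0.002,0,0,0,0,0,0,-0.002,0,0,0,0]

```text
time_s: 20.3
eef_pos: [0.4511, -0.1984, 0.1529]
eef_rot: [-0.0, -0.072, 0.997, 0.0]
wrist_force: [-0.0, -0.2, -1.4]
opening: -0.001
grasp_force: 0.0
```

>>> carry_out:
  steps: [0,0,-0.001,0,0,0,0,0,0,-0.001,0,0,0,0]

```text
time_s: 20.5
eef_pos: [0.4511, -0.1984, 0.1539]
eef_rot: [-0.001, -0.072, 0.997, 0.0]
wrist_force: [0.3, 0.2, 0.2]
opening: 0.001
grasp_force: 0.0
```

>>> carry_out:
  steps: [0,0,-0.04,0,0,0,0,0,0,-0.085,0,0,0,0,0,0.045,-0.13,0,0,0,0,0,0.09,-0.15,0,0,0,0,0,0.135,-0.15,0,0,0,0,0,0.18,-0.15,0,0,0,0,0,0.225,-0.15,0,0,0,0,0,0.27,-0.15,0,0,0,0,0,0.3,-0.15,0,0,0,0,0,0.3,-0.15,0,0,0,0]

```text
time_s: 21.5
eef_pos: [0.4075, 0.1014, 0.304]
eef_rot: [-0.0, -0.074, 0.997, 0.001]
wrist_force: [0.5, -0.7, -0.2]
opening: 0.0
grasp_force: 0.0
```

Run:
```python
from h import *
from scipy.optimize import least_squares as ls
ims={n:ctrl.camera(n)[:,:,::-1] for n in("top","side")}
for n in ims: cv2.imwrite(f"pics/{n}5.png",ims[n])
def c(i,x,y,w,h,k): return cv2.resize(i[y:y+h,x:x+w],None,fx=k,fy=k,interpolation=cv2.INTER_CUBIC)
cv2.imwrite("pics/crop5.png",np.hstack([c(ims["top"],358,210,75,100,5.5),c(ims["side"],335,225,70,100,5.5)]))
# plate from tube openings, top view
from scipy.ndimage import center_of_mass
red=((ims["top"][:,:,2].astype(int)-ims["top"][:,:,1])>60).astype(np.uint8)
n,l,st,ce=cv2.connectedComponentsWithStats(red[200:310,350:440]);print(st[1:][st[1:,4]>300],ce[1:][st[1:,4]>300]+[350,200])
print(ctrl.get_obs()["eef_pos"])
```

```text
[[  14   17   55   48 1071]
 [  22   80   44   21  443]] [[385.5620915  234.04201681]
 [389.11512415 291.70428894]]
[0.40829237 0.09886093 0.30399294]
```

View pics/crop5.png

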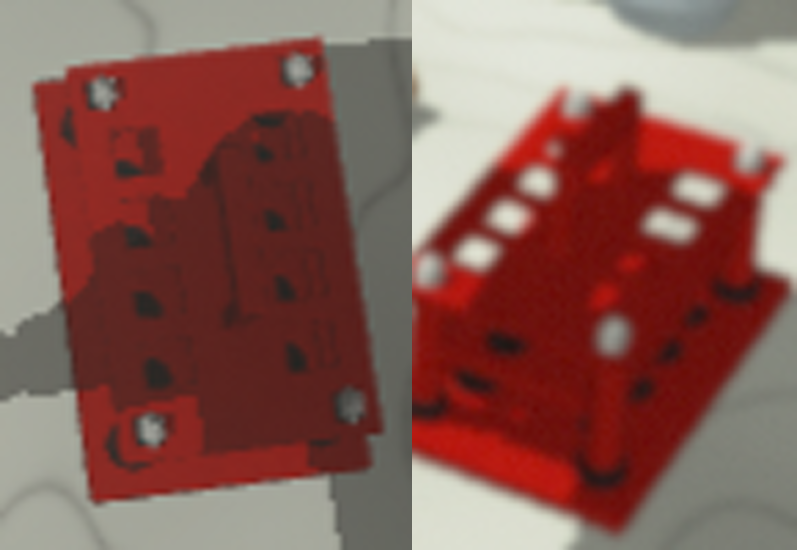

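```bash
python3 -c "
from bench import ctrl
print(ctrl.hand_in())"
```

```text
the job is handed in; nothing more can be done
None
```

I set the red plate over the four standoffs, pressed each end strip in turn until it clicked (27–29 N at the wrist, below the 40 N limit), let go, backed the arm clear and handed the job in. The hand-in returned no verdict. All four heads show through the plate and it looks flat, but the washer and frame gauges could not be read, so the clicks are judged from the force falling to about zero within 1–1.5 mm of backing off.

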